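Gauge the fan hubs and scrap the tight ones

TASK

One of these three fan hubs has a good bearing bore and the other two are too tight: find the good one by trying the plug gauge in them, and leave the gauge standing in it, all the way down to its collar, with that hub left where it stands. Slide the two tight hubs upright along the bench into the three-sided scrap bay until they are completely inside it. Leave the bottle, tub and screwdriver alone.

Things in the scene. Friction and masses are not known exactly. Their poses are not given: they have to be found in the camera images.
- hub_1_mouth (a point): centre of the top face of one of three look-alike round aluminium fan-motor hubs, 96 mm across, 50 mm tall, 0.35 to 0.6 kg, standing loose on the bench (this point is 50 mm above the bench on the bore's axis; z up, the hub's turn does not matter). The upright bore is 30 mm wide for the first 14 mm; below that a black bearing sleeve, its top 16 mm below this face, reaches to the bench.
- hub_2_mouth (a point): the same point on the second hub, alike outside. In one hub, not known from its number, the sleeve's bore is 24.8 mm and the gauge goes all the way down; in the other two it is 17 mm and the gauge stops about 16 mm in
- hub_3_mouth (a point): the same point on the third hub. The sleeves have up to 0.7 mm of side play and no lead-in, so a gauge held off centre can stop 16 mm in even in the good hub: shift it a millimetre or two under light pressure to be sure
- gauge_grip (a point): centre of the square handle (26 x 26 mm, 64 mm tall, sides along this point's x and y) of a loose steel plug gauge, 118 mm long, 0.18 kg. Below the handle come a round collar, 34 mm across, 8 mm thick, and the round plug pin, 22 mm across, 46 mm long, its end bevelled 1.5 mm. This point is 86 mm above the pin's end; z points up along the gauge
- gauge_tip (a point): middle of the end of the gauge's pin, z up along the gauge. At the start the gauge stands in its stand, collar on the stand's top, this point 4 mm above the bench; raise it 46 mm or more to clear. Fully down in a hub the collar rests on the hub and this point is again 4 mm above the bench; stopped by a tight sleeve it is about 34 mm above it
- stand: fixed wooden gauge stand, 70 x 70 mm and 50 mm tall, with an upright 25 mm hole in its middle that holds the gauge; origin at the centre of its underside on the bench
- bay: fixed scrap bay: a low aluminium fence on three sides, 24 mm high and 6 mm thick, round a rectangle of the bench 140 mm deep (its x) and 400 mm wide (its y); it has no floor of its own, so things slide straight in. Origin at the middle of that rectangle on the bench; x points away from the open side, which is towards the robot. Two hubs fit side by side
- flux_bottle: white plastic bottle with an orange cap, 60 mm across, 150 mm tall, loose bystander; origin at the centre of its underside
- tub: orange plastic tub, 84 mm across, 90 mm tall, loose bystander; origin at the centre of its underside
- screwdriver: screwdriver, 190 mm long, lying loose as a bystander; origin about its middle
Things that resemble listed ones, but are neither listed nor needed, are in the scene too. Leave any blue or pink look-alike of the part that bears hub_1_mouth alone.

How it is judged:
On the way:
1. the gauge goes all the way down into one of the hubs (((horizontal distance between gauge_tip and hub_1_mouth below 0.006 m and z of gauge_tip in the frame of hub_1_mouth below -0.042 m and angle between gauge_tip's own z axis and vertical below 0.1 rad) or (horizontal distance between gauge_tip and hub_2_mouth below 0.006 m and z of gauge_tip in the frame of hub_2_mouth below -0.042 m and angle between gauge_tip's own z axis and vertical below 0.1 rad) or (horizontal distance between gauge_tip and hub_3_mouth below 0.006 m and z of gauge_tip in the frame of hub_3_mouth below -0.042 m and angle between gauge_tip's own z axis and vertical below 0.1 rad))), for 0.2 s.
At the end, for the whole second after the job is handed in: The gauge stands upright in the good hub (at least 42 of its 46 mm in, within 6 mm of centre), that hub is upright and within 40 mm of its start, and the other two hubs stand upright on the bench inside the scrap bay (at most 3 mm out of its open side); all at rest ((((horizontal distance between gauge_tip and hub_1_mouth below 0.006 m and z of gauge_tip in the frame of hub_1_mouth below -0.042 m and angle between gauge_tip's own z axis and vertical below 0.1 rad) and distance of hub_1_mouth from where it was at the start of the episode below 0.04 m and angle between hub_1_mouth's own z axis and vertical below 0.08 rad and (x of hub_2_mouth in the frame of bay between -0.025 and 0.07 m and y of hub_2_mouth in the frame of bay between -0.16 and 0.16 m and angle between hub_2_mouth's own z axis and vertical below 0.08 rad and height (world z) of hub_2_mouth below 0.056 m) and (x of hub_3_mouth in the frame of bay between -0.025 and 0.07 m and y of hub_3_mouth in the frame of bay between -0.16 and 0.16 m and angle between hub_3_mouth's own z axis and vertical below 0.08 rad and height (world z) of hub_3_mouth below 0.056 m)) or ((horizontal distance between gauge_tip and hub_2_mouth below 0.006 m and z of gauge_tip in the frame of hub_2_mouth below -0.042 m and angle between gauge_tip's own z axis and vertical below 0.1 rad) and distance of hub_2_mouth from where it was at the start of the episode below 0.04 m and angle between hub_2_mouth's own z axis and vertical below 0.08 rad and (x of hub_1_mouth in the frame of bay between -0.025 and 0.07 m and y of hub_1_mouth in the frame of bay between -0.16 and 0.16 m and angle between hub_1_mouth's own z axis and vertical below 0.08 rad and height (world z) of hub_1_mouth below 0.056 m) and (x of hub_3_mouth in the frame of bay between -0.025 and 0.07 m and y of hub_3_mouth in the frame of bay between -0.16 and 0.16 m and angle between hub_3_mouth's own z axis and vertical below 0.08 rad and height (world z) of hub_3_mouth below 0.056 m)) or ((horizontal distance between gauge_tip and hub_3_mouth below 0.006 m and z of gauge_tip in the frame of hub_3_mouth below -0.042 m and angle between gauge_tip's own z axis and vertical below 0.1 rad) and distance of hub_3_mouth from where it was at the start of the episode below 0.04 m and angle between hub_3_mouth's own z axis and vertical below 0.08 rad and (x of hub_1_mouth in the frame of bay between -0.025 and 0.07 m and y of hub_1_mouth in the frame of bay between -0.16 and 0.16 m and angle between hub_1_mouth's own z axis and vertical below 0.08 rad and height (world z) of hub_1_mouth below 0.056 m) and (x of hub_2_mouth in the frame of bay between -0.025 and 0.07 m and y of hub_2_mouth in the frame of bay between -0.16 and 0.16 m and angle between hub_2_mouth's own z axis and vertical below 0.08 rad and height (world z) of hub_2_mouth below 0.056 m))) and linear speed of each of gauge, hub_1, hub_2, hub_3 below 0.02 m/s); the robot touches nothing.
It fails at once if the bottle is moved by more than 30 mm (distance of flux_bottle from where it was at the start of the episode above 0.03 m).
It fails at once if the tub is moved by more than 30 mm (distance of tub from where it was at the start of the episode above 0.03 m).
It fails at once if the screwdriver is moved by more than 30 mm (distance of screwdriver from where it was at the start of the episode above 0.03 m).
It fails at once if a hub is tipped or lifted instead of being slid along the bench ((angle between hub_1_mouth's own z axis and vertical above 0.35 rad or height (world z) of hub_1_mouth above 0.075 m) or (angle between hub_2_mouth's own z axis and vertical above 0.35 rad or height (world z) of hub_2_mouth above 0.075 m) or (angle between hub_3_mouth's own z axis and vertical above 0.35 rad or height (world z) of hub_3_mouth above 0.075 m)).
It also fails if it takes over 72 s, if anything falls off the work surface, if the arm or the gripper's body presses on something with over 40 N, if the wrist force passes 120 N, or if a joint passes its speed limit or range.

ROBOT

A 7-joint arm with a two-finger parallel gripper is mounted at the origin on the work surface. World frame = base frame: x ahead of the robot, y to its left, z up, the work surface at z = 0. Lengths are in m, angles in rad, forces in N, time in s.
With the tool pointing down it reaches from about 0.4 to 0.9 m from the base axis. Payload 5.5 kg.
Tool frame: the origin (TCP) lies between the finger pads; the fingertips stand 25 mm ahead of it and the grasp point (between the pads) lies 6 mm ahead of it (tcp_to_tips is the distance from the TCP to the fingertips, in m); z points along the fingers, y is the line along which they close (so a half turn about z gives the same grasp; the last joint's range is limited). The gripper opens to 85 mm and grips with 20 to 120 N. Pads are 22 mm wide; open, the fingers measure 114 mm over their backs; the gripper's body (76 mm by 85 mm) begins 54 mm behind the grasp point. The pads swing forward as they close: fully open they stand 13 mm farther back than shut.
Start: joints at [1.484, 0.501, -0.427, 1.55, 0.221, 1.138, -0.21], TCP at [0.223, -0.611, 0.256] pointing down, gripper open.
Joint ranges: [-2.88, 2.88], [-0.31, 2.03], [-1.54, 1.56], [0.2, 2.42], [-1.41, 4.55], [0.19, 2.02], [-2.57, 2.57]. Speed limits (rad/s): [2.57, 2.57, 3.14, 3.14, 3.14, 3.14, 3.14].

INTERFACE

Orientations are given as a unit quaternion [w, x, y, z].
In Python, from cell import * gives the robot as it stands.
- The arm moves only by the tool send_rows, never from a script. Its argument "motion" is a list of rows, each a list of 3 entries, a list of its own where there are three numbers: the finger opening in m, from 0 to 0.0854, then the shift along the world's x, y, z in m, then the turn, a rotation vector about the world's x, y, z in degrees. In form: [[grip, [tx, ty, tz], [ax, ay, az]], ...]. A call has 1 to 10 rows; each row is the pose to reach, as a shift and turn from the pose commanded when the call began; what a row does not reach only later rows make up. A row lasts 1/12 s, in which the tool goes at most 41.7 mm and 7.16 degrees, less where a joint would pass 70% of its speed; a pose out of reach is approached as far as the arm can. A call with a gripper value outside its range is refused whole. The fingers move at their own pace and stop on an object; the grip force is fixed at half the most. Time passes only in rows, so rows that repeat a pose let the fingers close. It gives the time, the measured TCP pose, the force, the opening and the grip force at its end, in the units of the state.
- get_obs(): the state, without advancing time (a new reading comes with each control period).
- capture(name): name is "side" or "top" or "wrist"; returns the picture (420x560x3 uint8, red, green, blue); there is no depth.
- camera_model(name): a dict with "fx", "fy", "cx", "cy" (pixels), "rvec" (rotation vector, rad) and "tvec" (3), from world to camera coordinates, as OpenCV has them; the wrist camera has in their place "tool_from_camera" (4x4, takes a point from camera to tool coordinates, whose origin is the TCP and whose axes are the flange's). Camera axes: x right, y down, z forward; pixel columns grow to the right and rows downward; lengths in m; the calibration is good to about 2 mm. The wrist camera is an equidistant fisheye: a pixel r from the principal point sees the ray r / f radians off the axis. A picture is of the moment at which its call begins: read the wrist's pose just before it. camera_model takes no time and is no camera call.
- job_done(): hands the job in; it is judged then, once.
The state is a dict: "time_s": time; "joint_positions": joint angles; "dq": joint speeds; "joint_efforts": joint torques, N m; "tool_pos": TCP position; "eef_rot": TCP orientation; "force": force on the tool from outside, world axes, zero at the start; "moment": the same for the moment, N m; "gripper_width": finger opening in m; "grip_force": force on a finger pad.
Only numpy, scipy, OpenCV 4.12 (cv2) and the standard library are available. Lean on these libraries where they do the work, as an engineer would, in place of code of your own. Each camera call takes 0.05 s, during which the arm holds its last target. There are 200 camera calls.

## Working session

There is one attempt and no reset: what is moved stays moved. The work goes in short steps, Python scripts to look and compute and a tool call to move; the robot and the scene stay as the last step left them, time stands still between calls to the robot, and variables do not carry over. Pictures are saved under pics/ and viewed, at most 10 in all, crops included, and the job is handed in when it is done.

Besides the shell and the picture viewer there is one more tool, called by a JSON object that holds its "name" and its "arguments", one argument or row to a line. send_rows: Moves the arm, as the interface text tells. Its arguments: {"type":"object","properties":{"motion":{"type":"array","items":{"type":"array"}}},"required":["motion"]}

```bash
mkdir -p pics; ls; python3 - <<'E'
from cell import *
import cv2
for n in ("side","top","wrist"):
    cv2.imwrite(f"pics/{n}0.png",capture(n)[:,:,::-1]); print(n,camera_model(n))
o=get_obs(); print(o)
E
```

```text
pics
side {'fx': 446.2375074000974, 'fy': 446.2375074000974, 'cx': 275.6016701594671, 'cy': 202.8401465745745, 'rvec': array([ 2.45084062, -0.14630161,  0.03751779]), 'tvec': array([-0.51868278,  0.10357296,  1.02708919])}
top {'fx': 480.8420337981893, 'fy': 480.8420337981893, 'cx': 274.3401392300872, 'cy': 214.05111955505262, 'rvec': array([ 2.13813448, -2.19304409,  0.13916553]), 'tvec': array([0.00154025, 0.5220749 , 1.41466196])}
wrist {'fx': 325.19226210127806, 'fy': 325.19226210127806, 'cx': 283.0434127763793, 'cy': 207.25377314788307, 'tool_from_camera': array([[-3.02396187e-04, -9.62974789e-01, -2.69591290e-01,
         6.79530893e-02],
       [ 9.99999947e-01, -2.58651028e-04, -1.97787368e-04,
         2.40147537e-04],
       [ 1.20734185e-04, -2.69591336e-01,  9.62974817e-01,
        -1.16756925e-01],
       [ 0.00000000e+00,  0.00000000e+00,  0.00000000e+00,
         1.00000000e+00]])}
{'time_s': 0.15, 'joint_positions': array([ 1.48420213,  0.50165666, -0.42681673,  1.55116699,  0.22079197,
        1.13829099, -0.21029952]), 'dq': array([ 2.64259536e-03, -2.63177787e-03, -9.21019444e-04, -2.84537373e-03,
       -7.97707790e-04, -6.77421752e-04, -7.76791966e-05]), 'joint_efforts': array([-6.71469417e-03, -5.70044553e+01, -5.82524657e+00, -2.81290734e+01,
        1.06473413e-02,  7.82118615e-03, -1.82813687e-05]), 'tool_pos': array([ 0.22255941, -0.61020536,  0.2554992 ]), 'eef_rot': array([-7.33071379e-04,  9.84742614e-01,  1.74015627e-01, -9.43159841e-05]), 'force': array([ 0.20910825, -0.48466159, -0.72319361]), 'moment': array([ 0.02270296, -0.03090399, -0.00855812]), 'grip_force': 0.0, 'gripper_width': 0.08545901457640775}
```

View pics/top0.png

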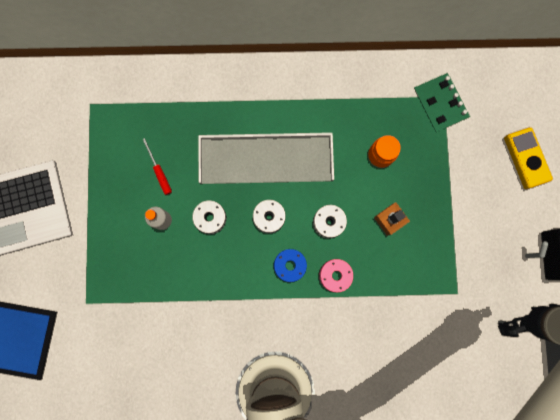

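View pics/side0.png

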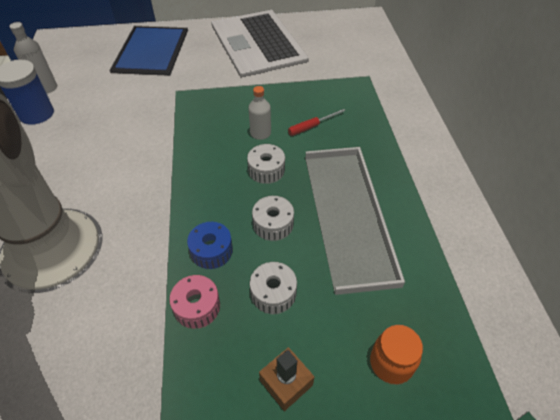

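The top view shows the hubs at (209,217), (269,216) and (330,221), and the stand with the gauge at (393,219). The bay spans (199–333, 134–184), the bottle is at (155,216), the tub at (385,152) and the blue and pink decoys at (290,265) and (337,276). The side view matches.

```bash
cat > h.py <<'E'
from cell import *
import cv2, numpy as np
from scipy.spatial.transform import Rotation as R
def ray(n,uv,pose=None):
    m=camera_model(n); u,v=uv
    d=np.array([(u-m['cx'])/m['fx'],(v-m['cy'])/m['fy'],1.])
    if n=='wrist':
        r=np.hypot(d[0],d[1]); d=np.array([d[0]*np.sin(r)/r,d[1]*np.sin(r)/r,np.cos(r)])
        p,q=pose; T=m['tool_from_camera']; A=R.from_quat(np.roll(q,-1)).as_matrix()
        return p+A@T[:3,3], A@T[:3,:3]@d
    A=cv2.Rodrigues(m['rvec'])[0]
    return -A.T@m['tvec'], A.T@d
def plane(n,uv,z,pose=None):
    c,d=ray(n,uv,pose); return c+d*(z-c[2])/d[2]
def shot(n,name):
    o=get_obs(); im=capture(n); cv2.imwrite(f'pics/{name}.png',im[:,:,::-1])
    return im,(np.array(o['tool_pos']),np.array(o['eef_rot']))
E
python3 - <<'E'
from h import *
for n,hubs in (("top",[(209,217),(269,216),(330,221)]),("side",[(266,160),(273,215),(274,284)])):
    im=cv2.imread(f"pics/{n}0.png"); g=im.min(2)
    for (u,v) in hubs:
        u0,v0=u-26,v-26; p=g[v0:v0+52,u0:u0+52]
        hsv=cv2.cvtColor(im[v0:v0+52,u0:u0+52],cv2.COLOR_BGR2HSV)
        b=((hsv[...,2]>185)&(hsv[...,1]<60)).astype(np.uint8)
        cs,hi=cv2.findContours(b,cv2.RETR_CCOMP,cv2.CHAIN_APPROX_NONE)
        out=max([c for c,h in zip(cs,hi[0]) if h[3]<0],key=cv2.contourArea)
        e=cv2.fitEllipse(cv2.convexHull(out)); inn=[c for c,h in zip(cs,hi[0]) if h[3]>=0]
        print(n,'outer',plane(n,np.array(e[0])+(u0,v0),.05).round(4),np.round(e[1],1))
        if inn:
            i=max(inn,key=cv2.contourArea)
            if len(i)>5:
                e=cv2.fitEllipse(i);print('   bore',plane(n,np.array(e[0])+(u0,v0),.05).round(4),np.round(e[1],1))
for nm,uv,z in (("bayNL",(201,184),0),("bayFL",(200,137),.0),("bayFR",(331,135),.0),("bayNR",(331,180),0),("tub",(386,148),.09),("bottle",(150,215),.15),("stand",(392,219),.05),("handle",(396,216),.122),("sd1",(145,140),.01),("sd2",(168,192),.01),("blue",(290,265),.05),("pink",(337,275),.05)):
    print(nm,plane("top",uv,z).round(3))
a=cv2.imread("pics/top0.png")[185:255,355:430];b=cv2.imread("pics/side0.png")[335:415,245:325]
c=np.hstack([cv2.resize(a,(400,400),interpolation=2),cv2.resize(b,(400,400),interpolation=2)]);cv2.imwrite("pics/c.png",c)
E
```

```text
top outer [0.5179 0.1838 0.05  ] [31.4 31.7]
   bore [0.5179 0.1839 0.05  ] [10.9 11.6]
top outer [0.5159 0.0052 0.05  ] [31.5 31.5]
   bore [0.516 0.005 0.05 ] [11.  11.6]
top outer [ 0.4961 -0.1766  0.05  ] [31.4 31.8]
   bore [ 0.4965 -0.1764  0.05  ] [11.1 11.7]Traceback (most recent call last):
  File "<stdin>", line 9, in <module>
TypeError: 'NoneType' object is not subscriptable
```

```bash
python3 - <<'E'
from h import *
n="side"
im=cv2.imread(f"pics/{n}0.png")
print([im[y,x] for x,y in ((252,150),(262,215),(255,285))])
for (u,v) in [(266,158),(273,213),(274,282)]:
        u0,v0=u-27,v-27
        p=im[v0:v0+54,u0:u0+54]; b=((p.min(2)>135)).astype(np.uint8)
        cs,hi=cv2.findContours(b,cv2.RETR_CCOMP,cv2.CHAIN_APPROX_NONE)
        inn=[c for c,h in zip(cs,hi[0]) if h[3]>=0 and len(c)>5]
        if inn:
            e=cv2.fitEllipse(max(inn,key=cv2.contourArea)); print('bore',(np.array(e[0])+(u0,v0)).round(1),plane(n,np.array(e[0])+(u0,v0),.05).round(4),np.round(e[1],1))
for nm,uv,z in (("bayNL",(201,184),0),("bayFL",(200,137),.0),("bayFR",(331,135),.0),("bayNR",(331,180),0),("tub",(386,148),.09),("bottle",(150,215),.15),("stand",(392,219),.05),("handle",(396,216),.122),("sd1",(145,140),.01),("sd2",(168,192),.01),("blue",(290,265),.05),("pink",(337,275),.05)):
    print(nm,plane("top",uv,z).round(3))
print("side handle",plane("side",(286,357),.122).round(4))
a=cv2.imread("pics/top0.png")[190:250,360:420];b=im[340:415,248:323]
c=np.hstack([cv2.resize(a,(400,400),interpolation=2),cv2.resize(b,(400,400),interpolation=2)]);cv2.imwrite("pics/c.png",c)
E
```

```text
[array([156, 162, 166], dtype=uint8), array([168, 174, 178], dtype=uint8), array([169, 174, 180], dtype=uint8)]
bore [265.7 156.6] [0.5184 0.1825 0.05  ] [ 9.4 13.1]
bore [272.7 211.5] [0.5164 0.0033 0.05  ] [11.3 14.7]
bore [272.9 281.8] [ 0.4966 -0.1778  0.05  ] [14.5 16.2]
bayNL [0.625 0.212 0.   ]
bayFL [0.774 0.214 0.   ]
bayFR [ 0.771 -0.196  0.   ]
bayNR [ 0.627 -0.19   0.   ]
tub [ 0.702 -0.344  0.09 ]
bottle [0.514 0.332 0.15 ]
stand [ 0.496 -0.36   0.05 ]
handle [ 0.497 -0.353  0.122]
sd1 [0.765 0.383 0.01 ]
sd2 [0.6   0.312 0.01 ]
blue [ 0.368 -0.053  0.05 ]
pink [ 0.336 -0.19   0.05 ]
side handle [ 0.499  -0.3603  0.122 ]
```

View pics/c.png

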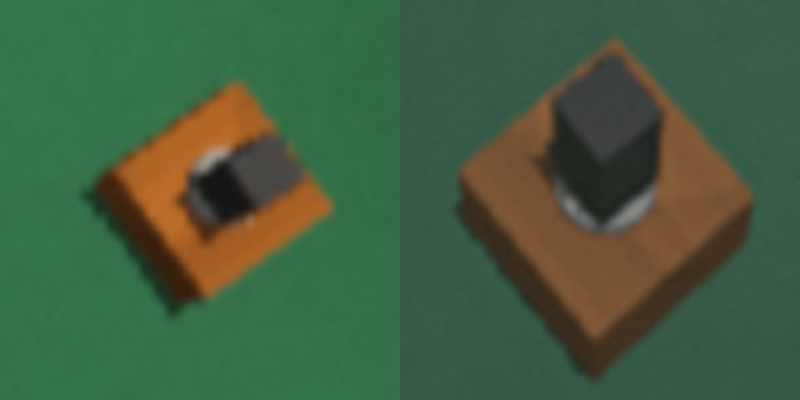

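The crops show the handle top at about (400,215.5) in the top view and (287.4,359.7) in the side view, with its sides turned roughly 30°. I'll move above the gauge for a wrist view.

{"name": "send_rows", "arguments": {
  "motion": [
    [0.085,[0.03,0.028,0.0],[0,0,6]],
    [0.085,[0.06,0.056,0.0],[0,0,12]],
    [0.085,[0.09,0.084,0],[0,0,12]],
    [0.085,[0.12,0.112,0],[0,0,12]],
    [0.085,[0.15,0.14,0],[0,0,12]],
    [0.085,[0.18,0.168,0],[0,0,12]],
    [0.085,[0.21,0.196,0],[0,0,12]],
    [0.085,[0.24,0.224,0],[0,0,12]],
    [0.085,[0.275,0.252,0],[0,0,12]],
    [0.085,[0.275,0.252,0],[0,0,12]]
  ]
}}

```text
time_s: 0.98
tool_pos: [0.5051, -0.3494, 0.2569]
eef_rot: [-0.001, 0.959, 0.282, 0.003]
force: [0.1, 1.1, 1.0]
gripper_width: 0.0853
grip_force: 0.0
```

```bash
python3 - <<'E'
from h import *
im,p=shot("wrist","w1"); print(p, get_obs()['time_s'])
print(plane("top",(399.7,215.5),.122),plane("side",(287.4,359.7),.122))
E
```

```text
(array([ 0.50508063, -0.34938024,  0.25693798]), array([-0.00138833,  0.95943587,  0.28190595,  0.00314882])) 1.0333
[ 0.49829078 -0.36399129  0.122     ] [ 0.50074872 -0.36498855  0.122     ]
```

View pics/w1.png

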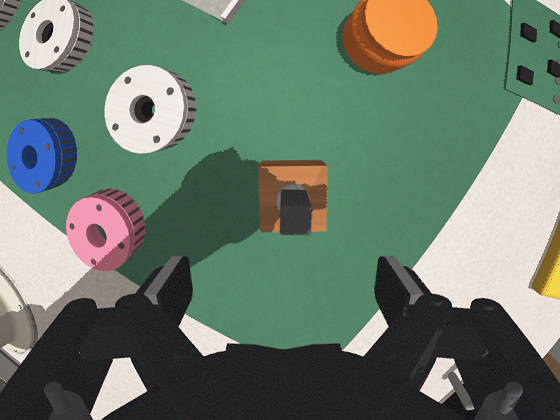

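The wrist view shows the stand at (259–327, 160–232) and the dark handle at about (296,211), its sides nearly aligned with the image. Next I measure the handle's position and yaw.

```bash
python3 - <<'E'
from h import *
im=cv2.imread("pics/w1.png"); p=(np.array([ 0.50508063, -0.34938024,  0.25693798]), np.array([-0.00138833,  0.95943587,  0.28190595,  0.00314882]))
c=im[150:245,245:340]
hsv=cv2.cvtColor(c,cv2.COLOR_BGR2HSV)
print(cv2.cvtColor(c,cv2.COLOR_BGR2GRAY)[34:94:4,30:74:3])
H,S,V=cv2.split(hsv)
b=((H<20)&(S>100)&(V>50)).astype(np.uint8); b=cv2.morphologyEx(b,cv2.MORPH_CLOSE,np.ones((25,25)))
cs=max(cv2.findContours(b,0,1)[0],key=cv2.contourArea)
r=cv2.boxPoints(cv2.minAreaRect(cs))+(245,150)
print('stand',[plane("wrist",q,.05,p).round(4)[:2] for q in r])
d=((S<70)&(V<75)).astype(np.uint8); cs=max(cv2.findContours(d,0,1)[0],key=cv2.contourArea)
r=cv2.boxPoints(cv2.minAreaRect(cs))+(245,150); print('dark',r.round(1))
print(cv2.minAreaRect(cs),[plane("wrist",q,.122,p).round(4)[:2] for q in r])
cv2.imwrite("pics/c2.png",cv2.resize(c,(570,570),interpolation=2))
print(p[1], R.from_quat(np.roll(p[1],-1)).as_matrix().round(4))
E
```

```text
[[ 90  87  87  86  90  95  92 101 131  79  83 148 150 142 127]
 [ 91  90  93 111 110 112 117 112 115 119  90  90  85  82  86]
 [ 86  90  53  50  46  50  48  50  52  45  51  92  82  80  72]
 [ 91 112  47  50  46  52  47  47  48  49  45  90  78  81  83]
 [ 88 113  48  49  54  48  48  50  46  50  50  48  80  85  85]
 [ 83 115  47  54  52  47  46  53  46  49  51  51  72  76  79]
 [ 74 106  53  56  58  56  61  55  57  56  56  60  78  83  89]
 [ 81  79  54  59  56  55  55  58  61  58  57  59  85 141 140]
 [ 79  80  56  60  57  56  62  58  57  58  58  60  97 139 139]
 [ 76 144  53  54  54  57  54  60  57  57  57  54 111 142 140]
 [137 139  53  54  60  58  58  63  57  56  57  56 117 141 138]
 [148 150  54  55  56  58  56  58  55  58  60  53 129 145 147]
 [129 130  54  60  56  57  57  57  63  57  54 100 108 117 120]
 [120 119 120 121 122 120 121 121 119 119 118 116 117 119 119]
 [119 120 120 119 121 116 116 121 116 116 115 118 118 122 118]]
stand [array([ 0.524 , -0.3086]), array([ 0.5604, -0.3648]), array([ 0.4898, -0.4133]), array([ 0.4515, -0.3535])]
dark [[280. 190.]
 [311. 190.]
 [311. 234.]
 [280. 234.]]
((50.5, 62.0), (44.0, 31.0), 90.0) [array([ 0.5143, -0.3406]), array([ 0.5277, -0.3613]), array([ 0.4969, -0.3821]), array([ 0.4831, -0.3605])]
[-0.00138833  0.95943587  0.28190595  0.00314882] [[ 8.410e-01  5.410e-01  5.300e-03]
 [ 5.409e-01 -8.411e-01  4.400e-03]
 [ 6.800e-03 -9.000e-04 -1.000e+00]]
```

View pics/c2.png

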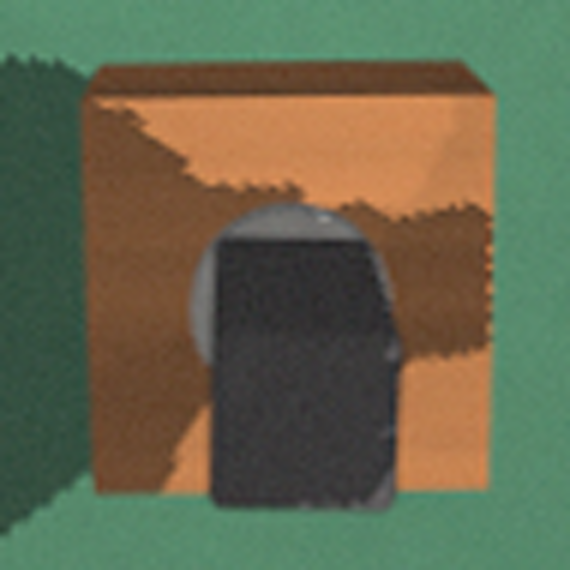

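The handle's top face is centred at (295.7,221) and aligned with the tool to within about 1°.

```bash
python3 - <<'E'
from h import *
p=(np.array([ 0.50508063, -0.34938024,  0.25693798]), np.array([-0.00138833,  0.95943587,  0.28190595,  0.00314882]))
c=plane("wrist",(295.5,221),.122,p); print(c)
# stand top center corners
print(np.mean([plane("wrist",np.array(q)/6+(245,150),.05,p) for q in ((84,97),(496,97),(490,490),(95,494))],0))
o=get_obs(); print(o['tool_pos'],o['eef_rot'],R.from_quat(np.roll(o['eef_rot'],-1)).as_rotvec(degrees=True))
d=R.from_quat(np.roll(o['eef_rot'],-1))
print((R.from_quat([np.cos(np.radians(16.4)),np.sin(np.radians(16.4)),0,0])*d.inv()).as_rotvec(degrees=True))
im=cv2.imread("pics/w1.png")
for (u,v) in [(150,109)]:
    print(plane("wrist",(147,108),.05,p))
E
```

```text
[ 0.49943827 -0.36505123  0.122     ]
[ 0.49967653 -0.36574804  0.05      ]
[ 0.50277602 -0.35216538  0.25658701] [-9.59660371e-04  9.59714132e-01  2.80970445e-01  1.86377126e-03] [-172.64308441  -50.54380528   -0.33527402]
[-0.16579531  0.17383443  0.16366123]
[ 0.50064511 -0.18363701  0.05      ]
```

{"name": "send_rows", "arguments": {
  "motion": [
    [0.07,[0.002,-0.007,-0.02],[0,0,0]],
    [0.07,[0.002,-0.007,-0.055],[0,0,0]],
    [0.07,[0.002,-0.007,-0.09],[0,0,0]],
    [0.07,[0.002,-0.007,-0.11],[0,0,0]],
    [0.07,[0.002,-0.007,-0.11],[0,0,0]],
    [0.07,[0.002,-0.007,-0.11],[0,0,0]]
  ]
}}

```text
time_s: 1.53
tool_pos: [0.4985, -0.3657, 0.1452]
eef_rot: [-0.001, 0.961, 0.276, -0.001]
force: [-0.2, -0.6, 1.8]
gripper_width: 0.0701
grip_force: 0.0
```

```bash
python3 - <<'E'
from h import *
o=get_obs(); print(o['tool_pos'],o['eef_rot'],o['force'])
E
```

```text
[ 0.49850441 -0.3656945   0.14518297] [-1.24481427e-03  9.61257458e-01  2.75647689e-01 -9.49070718e-04] [-0.21493473 -0.60074571  1.78421282]
```

{"name": "send_rows", "arguments": {
  "motion": [
    [0.07,[0.001,0.0005,-0.025],[0,0,0]],
    [0.07,[0.001,0.0005,-0.046],[0,0,0]],
    [0.07,[0.001,0.0005,-0.046],[0,0,0]],
    [0.02,[0.001,0.0005,-0.046],[0,0,0]],
    [0.02,[0.001,0.0005,-0.046],[0,0,0]],
    [0.02,[0.001,0.0005,-0.046],[0,0,0]],
    [0.02,[0.001,0.0005,-0.046],[0,0,0]],
    [0.02,[0.001,0.0005,-0.046],[0,0,0]],
    [0.02,[0.001,0.0005,-0.046],[0,0,0]]
  ]
}}

```text
time_s: 2.28
tool_pos: [0.5018, -0.3657, 0.1025]
eef_rot: [0.001, 0.961, 0.276, 0.001]
force: [-1.4, 0.9, 6.6]
gripper_width: 0.0252
grip_force: 58.8
```

{"name": "send_rows", "arguments": {
  "motion": [
    [0.02,[0,0,0.02],[0,0,0]],
    [0.02,[0,0,0.045],[0,0,0]],
    [0.02,[0,0,0.075],[0,0,0]],
    [0.02,[-0.001,0.04,0.075],[0,0,0]],
    [0.02,[-0.002,0.08,0.075],[0,0,0]],
    [0.02,[-0.003,0.12,0.075],[0,0,0]],
    [0.02,[-0.004,0.155,0.075],[0,0,0]],
    [0.02,[-0.004,0.187,0.075],[0,0,0]],
    [0.02,[-0.004,0.187,0.075],[0,0,0]],
    [0.02,[-0.004,0.187,0.075],[0,0,0]]
  ]
}}

```text
time_s: 3.12
tool_pos: [0.4972, -0.1756, 0.1761]
eef_rot: [0.0, 0.96, 0.278, 0.0]
force: [0.2, -0.8, -1.9]
gripper_width: 0.0252
grip_force: 59.7
```

```bash
python3 - <<'E'
from h import *
a,p=shot("wrist","w2"); b,_=shot("side","s2"); 
o=get_obs(); print(p,o['force'],o['gripper_width'])
c=np.hstack([a[100:400,130:430],cv2.resize(b[170:320,200:350],(450,450),interpolation=2)[:300*1] if 0 else cv2.resize(b[180:300,210:330],(300,300),interpolation=2)])
cv2.imwrite("pics/c3.png",c[:,:,::-1])
E
```

```text
(array([ 0.49721338, -0.17558873,  0.17608142]), array([2.70906361e-04, 9.60438065e-01, 2.78493274e-01, 3.82478803e-04])) [ 0.44294917 -0.53131875 -2.62586377] 0.02536268497139759
```

View pics/c3.png

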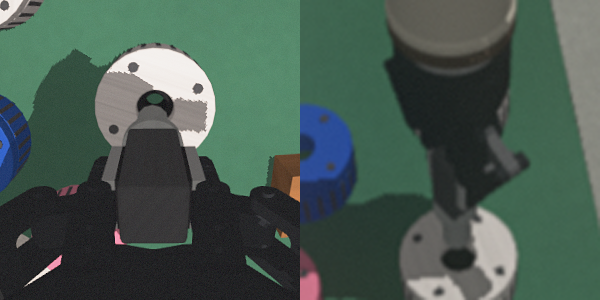

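The wrist view shows the pin right over hub 3's bore. I'll lower it to just above the sleeve, then press lightly.

{"name": "send_rows", "arguments": {
  "motion": [
    [0.02,[0.0006,-0.0005,-0.02],[0,0,0]],
    [0.02,[0.0006,-0.0005,-0.036],[0,0,0]],
    [0.02,[0.0006,-0.0005,-0.04],[0,0,0]],
    [0.02,[0.0006,-0.0005,-0.044],[0,0,0]],
    [0.02,[0.0006,-0.0005,-0.046],[0,0,0]],
    [0.02,[0.0006,-0.0005,-0.048],[0,0,0]],
    [0.02,[0.0006,-0.0005,-0.048],[0,0,0]]
  ]
}}

```text
time_s: 3.8
tool_pos: [0.4988, -0.1783, 0.1315]
eef_rot: [0.001, 0.961, 0.276, 0.0]
force: [-9.1, 6.0, 31.2]
gripper_width: 0.0254
grip_force: 64.3
```

It stopped at the sleeve with 31 N. I'll ease off and sweep around under light pressure.

{"name": "send_rows", "arguments": {
  "motion": [
    [0.02,[0,0,0.003],[0,0,0]],
    [0.02,[0.0015,0,0.003],[0,0,0]],
    [0.02,[0.001,0.001,0.003],[0,0,0]],
    [0.02,[0,0.0015,0.003],[0,0,0]],
    [0.02,[-0.0015,0.001,0.003],[0,0,0]],
    [0.02,[-0.002,0,0.003],[0,0,0]],
    [0.02,[-0.0015,-0.0015,0.003],[0,0,0]],
    [0.02,[0,-0.002,0.003],[0,0,0]],
    [0.02,[0.0015,-0.0015,0.003],[0,0,0]],
    [0.02,[0.0025,0,0.003],[0,0,0]]
  ]
}}

```text
time_s: 4.63
tool_pos: [0.5, -0.1792, 0.1317]
eef_rot: [0.0, 0.961, 0.276, -0.001]
force: [-6.0, -0.5, 17.8]
gripper_width: 0.0253
grip_force: 62.4
```

{"name": "send_rows", "arguments": {
  "motion": [
    [0.02,[-0.0005,0.0025,0],[0,0,0]],
    [0.02,[-0.0025,0.003,0],[0,0,0]],
    [0.02,[-0.0045,0.0025,0],[0,0,0]],
    [0.02,[-0.0055,0,0],[0,0,0]],
    [0.02,[-0.005,-0.002,0],[0,0,0]],
    [0.02,[-0.0025,-0.003,0],[0,0,0]],
    [0.02,[0,-0.002,0],[0,0,0]],
    [0.02,[0,0,0],[0,0,0]],
    [0.02,[-0.0025,0,0],[0,0,0]]
  ]
}}

```text
time_s: 5.38
tool_pos: [0.4979, -0.1787, 0.1318]
eef_rot: [0.0, 0.961, 0.276, -0.0]
force: [-0.4, 1.8, 12.2]
gripper_width: 0.0253
grip_force: 61.7
```

It's apparently tight. I'll go on to hub 2, since a drop there or in hub 1 would settle it.

{"name": "send_rows", "arguments": {
  "motion": [
    [0.02,[0,0,0.03],[0,0,0]],
    [0.02,[0.001,0.01,0.048],[0,0,0]],
    [0.02,[0.006,0.05,0.048],[0,0,0]],
    [0.02,[0.01,0.09,0.048],[0,0,0]],
    [0.02,[0.014,0.13,0.048],[0,0,0]],
    [0.02,[0.018,0.165,0.048],[0,0,0]],
    [0.02,[0.02,0.183,0.048],[0,0,0]],
    [0.02,[0.02,0.183,0.048],[0,0,0]],
    [0.02,[0.02,0.183,0.048],[0,0,0]]
  ]
}}

```text
time_s: 6.13
tool_pos: [0.5167, 0.0053, 0.1777]
eef_rot: [-0.0, 0.961, 0.277, -0.001]
force: [0.0, -0.9, -1.7]
gripper_width: 0.0254
grip_force: 60.1
```

{"name": "send_rows", "arguments": {
  "motion": [
    [0.02,[0,0,-0.02],[0,0,0]],
    [0.02,[0,0,-0.036],[0,0,0]],
    [0.02,[0,0,-0.042],[0,0,0]],
    [0.02,[0,0,-0.047],[0,0,0]],
    [0.02,[0,0,-0.048],[0,0,0]],
    [0.02,[0,0,-0.048],[0,0,0]]
  ]
}}

```text
time_s: 6.63
tool_pos: [0.5178, 0.0036, 0.1316]
eef_rot: [0.0, 0.961, 0.275, -0.0]
force: [-3.2, 1.8, 9.7]
gripper_width: 0.0254
grip_force: 61.8
```

{"name": "send_rows", "arguments": {
  "motion": [
    [0.02,[0.0015,0,0],[0,0,0]],
    [0.02,[0.001,0.001,0],[0,0,0]],
    [0.02,[0,0.0015,0],[0,0,0]],
    [0.02,[-0.0015,0.001,0],[0,0,0]],
    [0.02,[-0.002,0,0],[0,0,0]],
    [0.02,[-0.0015,-0.0015,0],[0,0,0]],
    [0.02,[0,-0.002,0],[0,0,0]],
    [0.02,[0.0015,-0.0015,0],[0,0,0]],
    [0.02,[0.0025,0,0],[0,0,0]]
  ]
}}

```text
time_s: 7.38
tool_pos: [0.5186, 0.004, 0.1315]
eef_rot: [0.0, 0.961, 0.276, -0.002]
force: [-7.9, -1.2, 19.5]
gripper_width: 0.0254
grip_force: 62.9
```

{"name": "send_rows", "arguments": {
  "motion": [
    [0.02,[-0.0005,0.0025,0],[0,0,0]],
    [0.02,[-0.0025,0.003,0],[0,0,0]],
    [0.02,[-0.0045,0.0025,0],[0,0,0]],
    [0.02,[-0.0055,0,0],[0,0,0]],
    [0.02,[-0.005,-0.002,0],[0,0,0]],
    [0.02,[-0.0025,-0.003,0],[0,0,0]],
    [0.02,[0,-0.002,0],[0,0,0]],
    [0.02,[0,0,0],[0,0,0]],
    [0.02,[-0.0025,0,0],[0,0,0]]
  ]
}}

```text
time_s: 8.13
tool_pos: [0.5177, 0.0043, 0.1315]
eef_rot: [0.0, 0.961, 0.276, -0.0]
force: [1.9, 0.4, 8.6]
gripper_width: 0.0252
grip_force: 61.7
```

{"name": "send_rows", "arguments": {
  "motion": [
    [0.02,[0,0,0.03],[0,0,0]],
    [0.02,[0,0.01,0.048],[0,0,0]],
    [0.02,[0.001,0.05,0.048],[0,0,0]],
    [0.02,[0.001,0.09,0.048],[0,0,0]],
    [0.02,[0.002,0.13,0.048],[0,0,0]],
    [0.02,[0.002,0.165,0.048],[0,0,0]],
    [0.02,[0.0023,0.179,0.048],[0,0,0]],
    [0.02,[0.0023,0.179,0.048],[0,0,0]],
    [0.02,[0.0023,0.179,0.048],[0,0,0]]
  ]
}}

```text
time_s: 8.88
tool_pos: [0.5185, 0.1833, 0.1774]
eef_rot: [0.0, 0.961, 0.277, -0.002]
force: [0.2, 0.0, -1.8]
gripper_width: 0.0253
grip_force: 60.2
```

{"name": "send_rows", "arguments": {
  "motion": [
    [0.02,[0,0,-0.02],[0,0,0]],
    [0.02,[0,0,-0.036],[0,0,0]],
    [0.02,[0,0,-0.042],[0,0,0]],
    [0.02,[0,0,-0.047],[0,0,0]],
    [0.02,[0,0,-0.048],[0,0,0]],
    [0.02,[0,0,-0.048],[0,0,0]]
  ]
}}

```text
time_s: 9.38
tool_pos: [0.5201, 0.1818, 0.1311]
eef_rot: [0.001, 0.961, 0.275, -0.0]
force: [-1.1, -0.2, 5.8]
gripper_width: 0.0255
grip_force: 62.6
```

{"name": "send_rows", "arguments": {
  "motion": [
    [0.02,[0.0015,0,0],[0,0,0]],
    [0.02,[0.001,0.001,0],[0,0,0]],
    [0.02,[0,0.0015,0],[0,0,0]],
    [0.02,[-0.0015,0.001,0],[0,0,0]],
    [0.02,[-0.002,0,0],[0,0,0]],
    [0.02,[-0.0015,-0.0015,0],[0,0,0]],
    [0.02,[0,-0.002,0],[0,0,0]],
    [0.02,[0.0015,-0.0015,0],[0,0,0]],
    [0.02,[0.0025,0,0],[0,0,0]]
  ]
}}

```text
time_s: 10.13
tool_pos: [0.521, 0.1823, 0.1308]
eef_rot: [0.001, 0.961, 0.276, -0.002]
force: [-5.0, -4.9, 14.1]
gripper_width: 0.025
grip_force: 63.6
```

{"name": "send_rows", "arguments": {
  "motion": [
    [0.02,[-0.0005,0.0025,0],[0,0,0]],
    [0.02,[-0.0025,0.003,0],[0,0,0]],
    [0.02,[-0.0045,0.0025,0],[0,0,0]],
    [0.02,[-0.0055,0,0],[0,0,0]],
    [0.02,[-0.005,-0.002,0],[0,0,0]],
    [0.02,[-0.0025,-0.003,0],[0,0,0]],
    [0.02,[0,-0.002,0],[0,0,0]],
    [0.02,[0,0,0],[0,0,0]],
    [0.02,[-0.0025,0,0],[0,0,0]]
  ]
}}

```text
time_s: 10.88
tool_pos: [0.5192, 0.1828, 0.1295]
eef_rot: [0.0, 0.961, 0.276, -0.001]
force: [1.3, 0.2, -2.3]
gripper_width: 0.0254
grip_force: 61.5
```

The contact force vanished and z fell to the commanded height, so the pin seems to be in. I'll push down further.

{"name": "send_rows", "arguments": {
  "motion": [
    [0.02,[0,0,-0.003],[0,0,0]],
    [0.02,[0,0,-0.008],[0,0,0]],
    [0.02,[0,0,-0.012],[0,0,0]],
    [0.02,[0,0,-0.012],[0,0,0]]
  ]
}}

```text
time_s: 11.22
tool_pos: [0.5193, 0.1829, 0.1171]
eef_rot: [0.0, 0.961, 0.276, -0.001]
force: [0.3, 0.8, -2.2]
gripper_width: 0.025
grip_force: 61.6
```

Hub 1 is the good one. I'll use the gauge in the mouths of the tight hubs to drag them from the bore into the bay, starting with hub 2.

{"name": "send_rows", "arguments": {
  "motion": [
    [0.02,[0,0,0.03],[0,0,0]],
    [0.02,[0,-0.002,0.06],[0,0,0]],
    [0.02,[0,-0.04,0.06],[0,0,0]],
    [0.02,[0,-0.08,0.06],[0,0,0]],
    [0.02,[0,-0.12,0.06],[0,0,0]],
    [0.02,[0,-0.155,0.06],[0,0,0]],
    [0.02,[0,-0.179,0.06],[0,0,0]],
    [0.02,[0,-0.179,0.06],[0,0,0]],
    [0.02,[0,-0.179,0.04],[0,0,0]],
    [0.02,[0,-0.179,0.021],[0,0,0]]
  ]
}}

```text
time_s: 12.05
tool_pos: [0.5206, 0.0036, 0.1398]
eef_rot: [0.001, 0.961, 0.275, 0.001]
force: [1.4, 0.3, -2.3]
gripper_width: 0.0252
grip_force: 61.7
```

{"name": "send_rows", "arguments": {
  "motion": [
    [0.02,[0.002,0.001,-0.001],[0,0,0]],
    [0.02,[0.006,0.003,-0.001],[0,0,0]],
    [0.02,[0.012,0.005,-0.001],[0,0,0]],
    [0.02,[0.02,0.008,-0.001],[0,0,0]],
    [0.02,[0.028,0.011,-0.001],[0,0,0]],
    [0.02,[0.036,0.014,-0.001],[0,0,0]],
    [0.02,[0.042,0.016,-0.001],[0,0,0]],
    [0.02,[0.045,0.017,-0.001],[0,0,0]]
  ]
}}

```text
time_s: 12.72
tool_pos: [0.5657, 0.022, 0.1388]
eef_rot: [-0.0, 0.961, 0.276, 0.0]
force: [-6.0, -1.7, 1.9]
gripper_width: 0.0252
grip_force: 62.2
```

{"name": "send_rows", "arguments": {
  "motion": [
    [0.02,[0.01,0.004,0],[0,0,0]],
    [0.02,[0.025,0.009,0],[0,0,0]],
    [0.02,[0.042,0.015,0],[0,0,0]],
    [0.02,[0.06,0.022,0],[0,0,0]],
    [0.02,[0.08,0.029,0],[0,0,0]],
    [0.02,[0.1,0.036,0],[0,0,0]],
    [0.02,[0.118,0.043,0],[0,0,0]],
    [0.02,[0.134,0.049,0],[0,0,0]],
    [0.02,[0.144,0.053,0],[0,0,0]],
    [0.02,[0.148,0.054,0],[0,0,0]]
  ]
}}

```text
time_s: 13.55
tool_pos: [0.714, 0.0766, 0.1382]
eef_rot: [-0.0, 0.961, 0.276, 0.0]
force: [-4.9, -0.4, 0.1]
gripper_width: 0.0256
grip_force: 62.0
```

{"name": "send_rows", "arguments": {
  "motion": [
    [0.02,[0,0,0],[0,0,0]],
    [0.02,[0,0,0.02],[0,0,0]],
    [0.02,[0,0,0.045],[0,0,0]],
    [0.02,[-0.03,-0.015,0.045],[0,0,0]],
    [0.02,[-0.06,-0.035,0.045],[0,0,0]],
    [0.02,[-0.09,-0.06,0.045],[0,0,0]],
    [0.02,[-0.115,-0.085,0.045],[0,0,0]],
    [0.02,[-0.14,-0.115,0.045],[0,0,0]],
    [0.02,[-0.16,-0.145,0.045],[0,0,0]],
    [0.02,[-0.16,-0.145,0.045],[0,0,0]]
  ]
}}

```text
time_s: 14.38
tool_pos: [0.5483, -0.0787, 0.1829]
eef_rot: [0.003, 0.962, 0.271, -0.002]
force: [-1.5, -0.7, -2.2]
gripper_width: 0.0254
grip_force: 61.8
```

```bash
python3 - <<'E'
from h import *
a,p=shot("top","t3"); b,_=shot("side","s3"); print(p, get_obs()['time_s'])
c=np.hstack([cv2.resize(a[120:260,130:410],(400,200)),np.zeros((200,0,3),np.uint8)])
cv2.imwrite("pics/c4.png",np.hstack([cv2.resize(a[110:260,130:330],(400,300)),cv2.resize(b[100:325,200:425],(300,300))])[:,:,::-1])
E
```

```text
(array([ 0.54827767, -0.07873458,  0.18292588]), array([ 0.00272174,  0.96245535,  0.27141621, -0.00235229])) 14.4833
```

View pics/c4.png

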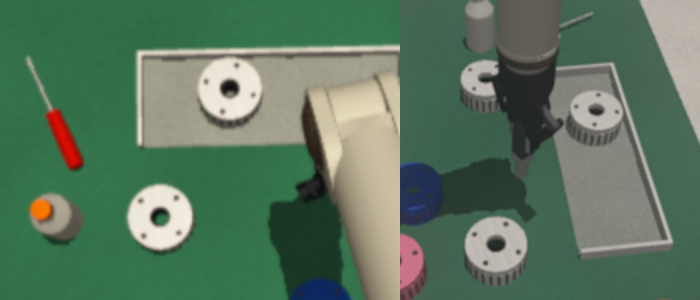

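Hub 2 is inside the bay and hub 1 is unmoved. Next is hub 3.

{"name": "send_rows", "arguments": {
  "motion": [
    [0.02,[-0.018,-0.035,0],[0,0,0]],
    [0.02,[-0.036,-0.072,0],[0,0,0]],
    [0.02,[-0.049,-0.1,0],[0,0,0]],
    [0.02,[-0.053,-0.109,0],[0,0,0]],
    [0.02,[-0.053,-0.109,0],[0,0,0]],
    [0.02,[-0.053,-0.109,-0.02],[0,0,0]],
    [0.02,[-0.053,-0.109,-0.038],[0,0,0]],
    [0.02,[-0.053,-0.109,-0.045],[0,0,0]],
    [0.02,[-0.053,-0.109,-0.045],[0,0,0]]
  ]
}}

```text
time_s: 15.23
tool_pos: [0.4997, -0.1761, 0.137]
eef_rot: [-0.001, 0.961, 0.277, -0.0]
force: [0.6, -0.7, -2.1]
gripper_width: 0.0254
grip_force: 61.6
```

{"name": "send_rows", "arguments": {
  "motion": [
    [0.02,[0.002,0.001,0],[0,0,0]],
    [0.02,[0.006,0.003,0],[0,0,0]],
    [0.02,[0.012,0.006,0],[0,0,0]],
    [0.02,[0.02,0.01,0],[0,0,0]],
    [0.02,[0.028,0.014,0],[0,0,0]],
    [0.02,[0.04,0.02,0],[0,0,0]],
    [0.02,[0.054,0.027,0],[0,0,0]],
    [0.02,[0.07,0.035,0],[0,0,0]],
    [0.02,[0.086,0.043,0],[0,0,0]],
    [0.02,[0.102,0.051,0],[0,0,0]]
  ]
}}

```text
time_s: 16.07
tool_pos: [0.603, -0.127, 0.1386]
eef_rot: [0.0, 0.961, 0.276, -0.0]
force: [-2.9, -1.7, -0.2]
gripper_width: 0.0256
grip_force: 61.9
```

{"name": "send_rows", "arguments": {
  "motion": [
    [0.02,[0.016,0.008,0],[0,0,0]],
    [0.02,[0.034,0.016,0],[0,0,0]],
    [0.02,[0.053,0.025,0],[0,0,0]],
    [0.02,[0.072,0.034,0],[0,0,0]],
    [0.02,[0.09,0.042,0],[0,0,0]],
    [0.02,[0.102,0.048,0],[0,0,0]],
    [0.02,[0.11,0.051,0],[0,0,0]],
    [0.02,[0.112,0.052,0],[0,0,0]],
    [0.02,[0.112,0.052,0.02],[0,0,0]],
    [0.02,[0.112,0.052,0.045],[0,0,0]]
  ]
}}

```text
time_s: 16.9
tool_pos: [0.7125, -0.0749, 0.1808]
eef_rot: [-0.001, 0.961, 0.276, -0.002]
force: [0.4, -0.6, -0.9]
gripper_width: 0.0252
grip_force: 61.5
```

{"name": "send_rows", "arguments": {
  "motion": [
    [0.02,[-0.025,0.03,0],[0,0,0]],
    [0.02,[-0.05,0.06,0],[0,0,0]],
    [0.02,[-0.075,0.09,0],[0,0,0]],
    [0.02,[-0.1,0.12,0],[0,0,0]],
    [0.02,[-0.12,0.155,0],[0,0,0]],
    [0.02,[-0.145,0.19,0],[0,0,0]],
    [0.02,[-0.17,0.22,0],[0,0,0]],
    [0.02,[-0.188,0.245,0],[0,0,0]],
    [0.02,[-0.194,0.259,0],[0,0,0]],
    [0.02,[-0.194,0.259,0],[0,0,0]]
  ]
}}

```text
time_s: 17.73
tool_pos: [0.5175, 0.1892, 0.1845]
eef_rot: [-0.001, 0.96, 0.28, 0.001]
force: [-0.4, 0.8, -1.4]
gripper_width: 0.0254
grip_force: 61.6
```

{"name": "send_rows", "arguments": {
  "motion": [
    [0.02,[0,0,0],[0,0,0]],
    [0.02,[0,0,0],[0,0,0]]
  ]
}}

```text
time_s: 17.9
tool_pos: [0.5207, 0.1825, 0.1836]
eef_rot: [0.0, 0.961, 0.275, 0.001]
force: [-0.3, -0.1, -1.3]
gripper_width: 0.0255
grip_force: 61.6
```

```bash
python3 - <<'E'
from h import *
o=get_obs(); print(o['tool_pos'],o['force'],o['time_s'])
E
```

```text
[0.52072481 0.18251424 0.18357435] [-0.29836823 -0.13422939 -1.29257737] 17.9
```

{"name": "send_rows", "arguments": {
  "motion": [
    [0.02,[-0.0012,0.0003,-0.02],[0,0,0]],
    [0.02,[-0.0012,0.0003,-0.04],[0,0,0]],
    [0.02,[-0.0012,0.0003,-0.047],[0,0,0]],
    [0.02,[-0.0012,0.0003,-0.047],[0,0,0]],
    [0.02,[-0.0012,0.0003,-0.05],[0,0,0]],
    [0.02,[-0.0012,0.0003,-0.053],[0,0,0]],
    [0.02,[-0.0012,0.0003,-0.055],[0,0,0]]
  ]
}}

```text
time_s: 18.48
tool_pos: [0.5192, 0.1835, 0.129]
eef_rot: [0.0, 0.961, 0.276, 0.001]
force: [-1.2, -0.0, -0.7]
gripper_width: 0.025
grip_force: 61.7
```

It went straight in. I'll lower it to the collar.

{"name": "send_rows", "arguments": {
  "motion": [
    [0.02,[0,0,-0.01],[0,0,0]],
    [0.02,[0,0,-0.018],[0,0,0]],
    [0.02,[0,0,-0.023],[0,0,0]],
    [0.02,[0,0,-0.026],[0,0,0]],
    [0.02,[0,0,-0.0275],[0,0,0]],
    [0.02,[0,0,-0.0275],[0,0,0]]
  ]
}}

```text
time_s: 18.98
tool_pos: [0.5181, 0.1835, 0.1023]
eef_rot: [0.001, 0.961, 0.276, -0.001]
force: [-7.9, -4.2, 18.6]
gripper_width: 0.0253
grip_force: 64.7
```

The collar is seated at TCP z 0.1023 with 18.6 N of contact. I'll ease off, release, and back away straight up.

{"name": "send_rows", "arguments": {
  "motion": [
    [0.02,[0,0,0.002],[0,0,0]],
    [0.03,[0,0,0.002],[0,0,0]],
    [0.045,[0,0,0.002],[0,0,0]],
    [0.06,[0,0,0.002],[0,0,0]],
    [0.06,[0,0,0.002],[0,0,0]],
    [0.06,[0,0,0.02],[0,0,0]],
    [0.06,[0,0,0.05],[0,0,0]],
    [0.06,[0,0,0.08],[0,0,0]],
    [0.06,[0,0,0.11],[0,0,0]],
    [0.06,[0,0,0.14],[0,0,0]]
  ]
}}

```text
time_s: 19.82
tool_pos: [0.5184, 0.1839, 0.242]
eef_rot: [-0.0, 0.961, 0.276, 0.0]
force: [0.4, 0.0, 0.4]
gripper_width: 0.0599
grip_force: 0.0
```

{"name": "send_rows", "arguments": {
  "motion": [
    [0.06,[-0.02,-0.03,0.02],[0,0,0]],
    [0.06,[-0.04,-0.065,0.03],[0,0,0]],
    [0.06,[-0.06,-0.1,0.03],[0,0,0]],
    [0.06,[-0.08,-0.135,0.03],[0,0,0]],
    [0.06,[-0.09,-0.16,0.03],[0,0,0]],
    [0.06,[-0.09,-0.16,0.03],[0,0,0]],
    [0.06,[-0.09,-0.16,0.03],[0,0,0]]
  ]
}}

```text
time_s: 20.4
tool_pos: [0.4283, 0.0221, 0.271]
eef_rot: [0.001, 0.962, 0.274, 0.0]
force: [0.0, -0.4, 0.7]
gripper_width: 0.0599
grip_force: 0.0
```

```bash
python3 - <<'E'
from h import *
a,p=shot("top","t5"); b,_=shot("side","s5"); print(p, get_obs()['time_s'])
cv2.imwrite("pics/c5.png",np.hstack([cv2.resize(a[110:260,130:330],(400,300)),cv2.resize(b[80:305,200:425],(300,300))])[:,:,::-1])
E
```

```text
(array([0.42832539, 0.02205434, 0.27100401]), array([6.57826416e-04, 9.61704627e-01, 2.74086966e-01, 3.35358244e-04])) 20.5
```

View pics/c5.png

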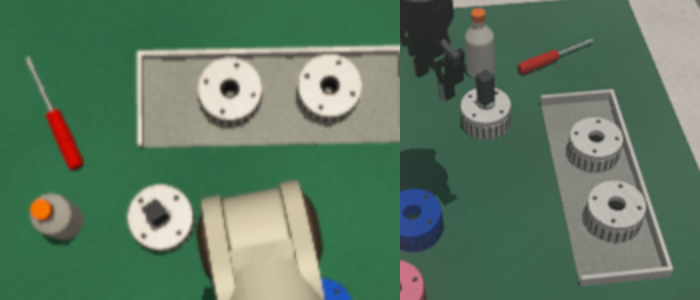

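The gauge stands upright in hub 1, both tight hubs are well inside the bay, and the bystanders are untouched.

```bash
python3 -c "
from cell import *
print(job_done())"
```

```text
the job is handed in; nothing more can be done
None
```

Job handed in, though the hand-in gave no verdict: the good hub is the one nearest the bottle (y ≈ +0.18 m), with the gauge standing in it down to its collar; the two tight hubs are inside the scrap bay, and the bottle and screwdriver show no movement in the last picture (the tub was out of that crop, but the arm never went near it).

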